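# Change over the drip trays under the can stands

### The job

On the paint bench two low can stands each have a sliding drip tray: push the narrow tray, which has been left out, fully home, and then hook a fingertip behind the upright lip of the wide tray and draw it fully out to its stop. The small sample cup standing in the wide tray must ride along upright without being touched; nothing needs gripping and nothing may be lifted; keep the brass collar in the narrow tray, and leave everything else on the bench where it stands.

Things in the scene. Friction and masses are not known exactly. Their poses are not given: they have to be found in the camera images.
- wide_stand: The wide low grey can stand, fixed to the bench, 184 wide (y) x 220 long (x). Origin: centre of its underside, on the bench. +x points from its open front to its back: the tray is drawn out along -x. Side rails 10 wide, 30 high run its whole length. A deck, top 63 high, with a tin on it near x +46, covers only x +6 to +110; the front part is open from above.
- wide_tray (a joint): How far the wide tray is drawn out of its stand: 0 fully home (stop), 0.100 fully out (stop). Starts home or nearly so (up to 0.012). It stays where it is left; the slide drags with about 2 N.
- wide_lip (a point): Upright lip across the front end of the wide aluminium tray, moving with it: 160 wide (y), plate 4 thick with a bead 8 thick at its top, 34 high. This point: centre of its lower edge, level with the tray's floor, 12 above the bench; bead top 46 above the bench. Axes as the stand's: inner face on +x, drawn out along -x. Tray home: this point at x -107 of the stand. Tray side walls rise 14 above the floor.
- narrow_stand: The narrow low grey can stand, fixed to the bench, 124 wide (y) x 220 long (x). Origin: centre of its underside, on the bench. +x points from its open front to its back: the tray is drawn out along -x. Side rails 10 wide, 30 high run its whole length. A deck, top 63 high, with a tin on it near x +46, covers only x +6 to +110; the front part is open from above.
- narrow_tray (a joint): How far the narrow tray is drawn out of its stand: 0 fully home (stop), 0.100 fully out (stop). Starts 0.055 to 0.090 out. It stays where it is left; the slide drags with about 2 N.
- narrow_lip (a point): Upright lip across the front end of the narrow aluminium tray, moving with it: 100 wide (y), plate 4 thick with a bead 8 thick at its top, 34 high. This point: centre of its lower edge, level with the tray's floor, 12 above the bench; bead top 46 above the bench. Axes as the stand's: inner face on +x, drawn out along -x. Tray home: this point at x -107 of the stand. Tray side walls rise 14 above the floor.
- cup: Small open grey sample cup, 48 diameter at the rim, 45 high, standing loose in the wide tray about 85 to 110 behind its lip, in front of the deck and within 20 of the tray's centre line. Origin: centre of its underside; z up.
- collar: Loose brass collar, 38 outside diameter x 14 high, lying in the narrow tray near its middle. Origin: centre of its underside.
- tin_a: Bystander: steel tin, 68 dia x 55 high, on the wide stand's deck. Origin: centre of its underside.
- tin_b: Bystander: steel tin, 54 dia x 50 high, on the narrow stand's deck. Origin: centre of its underside.
- thinner: Bystander: yellow plastic bottle, 66 dia x 170 high, at the left. Origin: centre of its underside.
- tape: Bystander: roll of masking tape lying flat, 100 outside dia x 24 high, at the left. Origin: centre of its underside.
- screwdriver: Bystander: screwdriver lying at the right. Origin: on the tool's axis.
- mixcup: Bystander: open white mixing cup, 84 dia at the rim x 100 high, at the right. Origin: centre of its underside.

How it is judged:
By the outcome, as a careful person would: the job done as asked, in the order asked, and still so for the second after the job is handed in, with the robot touching nothing.
It also fails if it takes over 46 s, if anything falls off the work surface, if the arm or the gripper's body presses on something with over 40 N, if the wrist force passes 120 N, or if a joint passes its speed limit or range.

### The arm

A 6-joint arm with a two-finger parallel gripper is mounted at the origin on the work surface. World frame = base frame: x ahead of the robot, y to its left, z up, the work surface at z = 0. Lengths are in m, angles in rad, forces in N, time in s.
With the tool pointing down it reaches from about 0.35 to 0.975 m from the base axis. Payload 4.9 kg.
Tool frame: the origin (TCP) lies at the very end of the fingers, on their centre line; the grasp point (between the pads) lies 19 mm behind it; z points along the fingers, y is the line along which they close (so a half turn about z gives the same grasp; the last joint's range is limited). The gripper opens to 85 mm and grips with 20 to 120 N. Pads are 22 mm wide; open, the fingers measure 114 mm over their backs; the gripper's body (76 mm by 85 mm) begins 54 mm behind the grasp point. The pads swing forward as they close: fully open they stand 13 mm farther back than shut.
Start: joints at [-1.433, 0.053, 1.613, -0, 1.476, -0.119], TCP at [0.159, -0.604, 0.231] pointing down, gripper open.
Joint ranges: [-3.01, 3.01], [-1.01, 2.22], [0.06, 2.58], [-1.02, 4.17], [0.09, 2.62], [-3.14, 3.14]. Speed limits (rad/s): [2.57, 2.57, 3.14, 3.14, 3.14, 3.14].

### API

Orientations are given as a rotation vector (axis times angle).
In Python, from station import ctrl gives the robot as it stands. The module is installed in compiled form; this text tells all that it offers.
- The arm moves only by the tool jog_arm, never from a script. Its argument "steps" is a list of rows, each an object with "delta_rot": the turn, a rotation vector about the tool's x, y, z in degrees, a list of three; "linear": the shift along the tool's x, y, z in m, a list of three; "grip": the finger opening in m, from 0 to 0.0854. In form: [{"delta_rot": [rx, ry, rz], "linear": [x, y, z], "grip": grip}, ...]. A call has 1 to 10 rows; each row shifts and turns the commanded pose from where the row before left it, along the tool's axes as they then stand; what a row does not reach is not made up. A row lasts 1/10 s, in which the tool goes at most 50 mm and 8.59 degrees, less where a joint would pass 70% of its speed; a pose out of reach is approached as far as the arm can. A call with a gripper value outside its range is refused whole. The fingers move at their own pace and stop on an object; "newtons" is the grip in N (left out, the last holds). Time passes only in rows, so rows that do not move let the fingers close. It gives the time, the measured TCP pose, the force, the opening and the grip force at its end, in the units of the state.
- ctrl.get_obs(): the state, without advancing time (a new reading comes with each control period).
- ctrl.get_image(name): name is "scene" or "top"; returns (picture, depth): 420x560x3 uint8, red, green, blue; 420x560 float32, m along the optical axis (not along the pixel's ray), 0 where there is no reading.
- ctrl.camera_info(name): a dict with "camera_matrix" (3x3 intrinsics, pixels), "distortion" ([k1, k2, p1, p2, k3] as OpenCV has them; the pictures are not rectified), "R" (3x3) and "t" (3): a world point X has camera coordinates R X + t. Camera axes: x right, y down, z forward; pixel columns grow to the right and rows downward; lengths in m; the calibration is good to about 2 mm. A picture is of the moment at which its call begins. camera_info takes no time and is no camera call.
- ctrl.finish_job(): hands the job in; it is judged then, once.
The state is a dict: "t": time; "q": joint angles; "dq": joint speeds; "effort": joint torques, N m; "tool_pos": TCP position; "tool_rot": TCP orientation; "contact_force": force on the tool from outside, world axes, zero at the start; "wrist_torque": the same for the moment, N m; "opening": finger opening in m; "grip_force": force on a finger pad.
Only numpy, scipy, OpenCV 4.12 (cv2) and the standard library are available. Lean on these libraries where they do the work, as an engineer would, in place of code of your own. Each camera call takes 0.05 s, during which the arm holds its last target. There are 200 camera calls.

## Working session

There is one attempt and no reset: what is moved stays moved. The work goes in short steps, Python scripts to look and compute and a tool call to move; the robot and the scene stay as the last step left them, time stands still between calls to the robot, and variables do not carry over. Pictures are saved under pics/ and viewed, at most 10 in all, crops included, and the job is handed in when it is done.

Besides the shell and the picture viewer there is one more tool, called after "Request:" in YAML: its name, and indented under it one key for each argument. jog_arm: Moves the arm, as the interface text tells. Its arguments: {"type":"object","properties":{"steps":{"type":"array"},"newtons":{"type":"number"}},"required":["steps"]}

```bash
mkdir -p pics; cat > h.py <<'E'
import numpy as np, cv2
from station import ctrl
def cloud(name):
    im,d=ctrl.get_image(name); c=ctrl.camera_info(name)
    K=np.array(c['camera_matrix']);R=np.array(c['R']);t=np.array(c['t'])
    v,u=np.mgrid[0:420,0:560]
    n=cv2.undistortPoints(np.stack([u.ravel(),v.ravel()],1).astype(np.float64)[:,None],K,np.array(c['distortion']))[:,0]
    P=np.c_[n,np.ones(len(n))]*d.reshape(-1,1)
    W=((P-t)@R).reshape(420,560,3); W[d==0]=np.nan
    return im,W
def save(n,im): cv2.imwrite('pics/'+n,im[:,:,::-1])
E
python3 - <<'E'
from h import *
for n in('top','scene'):
    im,W=cloud(n); save(n+'1.png',im); np.savez(n+'.npz',im=im,W=W)
o=ctrl.get_obs(); print({k:np.round(o[k],3) for k in o})
E
```

```text
{'t': np.float64(0.1), 'q': array([-1.433,  0.053,  1.614,  0.   ,  1.476, -0.119]), 'dq': array([-0.   , -0.002, -0.003, -0.001, -0.002,  0.001]), 'effort': array([ 0.0000e+00, -3.9491e+01, -3.7136e+01, -0.0000e+00,  4.0000e-03,
        0.0000e+00]), 'tool_pos': array([ 0.159, -0.604,  0.23 ]), 'tool_rot': array([-3.114, -0.402,  0.   ]), 'contact_force': array([ 0.11 ,  0.642, -0.165]), 'wrist_torque': array([ 0.043, -0.04 , -0.016]), 'grip_force': np.float64(0.0), 'opening': np.float64(0.085)}
```

View pics/top1.png

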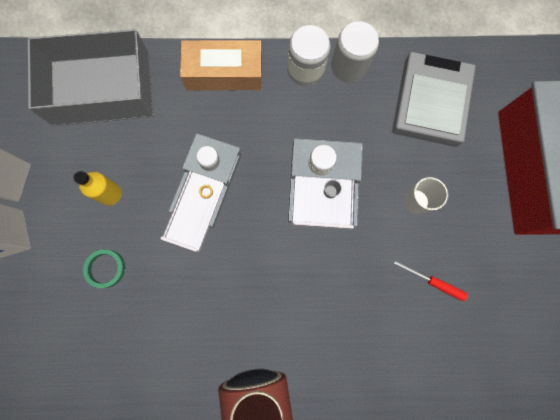

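View pics/scene1.png

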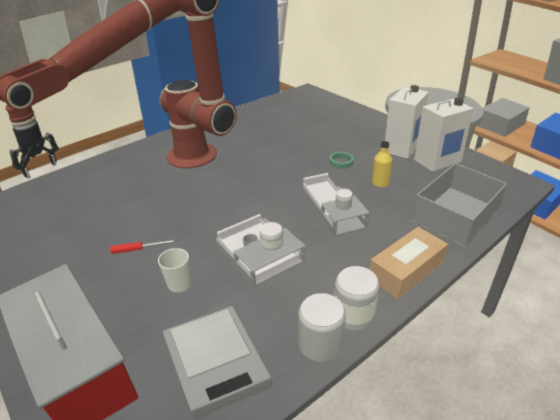

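The top view shows the narrow stand (deck near 212,158; tray out to its lip near 182,243), the collar at (206,191), the wide stand (deck 327,158; lip near 324,226), and the cup at (332,189). The scene view agrees. Next I'll measure both stands.

```bash
python3 - <<'E'
from h import *
D=np.load('top.npz'); W=D['W']; im=D['im']
S=np.load('scene.npz')['W']
v,u=np.mgrid[0:420,0:560]
for nm,(a,b,c,d) in dict(narrow=(155,245,130,255),wide=(280,370,130,235)).items():
    box=(u>a)&(u<b)&(v>c)&(v<d); Z=W[...,2]
    deck=box&(abs(Z-.063)<.006)
    P=W[deck]; r=cv2.minAreaRect(P[:,:2].astype(np.float32)); print(nm,'deck',deck.sum(),np.round(np.median(P,0),4),[np.round(x,4) for x in r], np.round(cv2.boxPoints(r),3).tolist())
    yaw=None
    c0=np.array(r[0]); bp=cv2.boxPoints(r); e=[bp[1]-bp[0],bp[2]-bp[1]]
    # deck is 104 along x; across = stand width
    L=[np.linalg.norm(x) for x in e]; w=.184 if nm=='wide' else .124
    ax=e[int(np.argmin([abs(l-.104) for l in L]))]
    ax=ax/np.linalg.norm(ax); ax*=np.sign(ax[0]); ay=np.array([-ax[1],ax[0]])
    o=c0-.058*ax; print(' origin',o.round(4),'yaw deg',np.degrees(np.arctan2(ax[1],ax[0])).round(2))
    for cam,C in(('top',W),('scene',S)):
        Q=C.reshape(-1,3); q=np.c_[(Q[:,:2]-o)@ax,(Q[:,:2]-o)@ay,Q[:,2]]
        m=(q[:,0]<-.06)&(q[:,0]>-.24)&(abs(q[:,1])<w/2-.017)&(q[:,2]>.035)&(q[:,2]<.055)
        if nm=='wide' or 1: print(' lip',cam,m.sum(),np.round(np.percentile(q[m],[5,50,95],axis=0),4).tolist() if m.sum() else '')
        m=(q[:,0]<.004)&(q[:,0]>-.09)&(abs(q[:,1])<w/2-.02)&(q[:,2]>.03 if nm=='wide' else q[:,2]>.02)&(q[:,2]<.07)
        if m.sum(): print(' cup/collar',cam,m.sum(),np.round(np.percentile(q[m],[3,50,97],axis=0),4).tolist())
# edges: side rail
crop=im[120:260,150:380]; save('crop1.png',cv2.resize(crop,None,fx=3.4,fy=3.4,interpolation=cv2.INTER_CUBIC))
E
```

```text
narrow deck 1359 [0.7484 0.1323 0.0638] [array([0.75  , 0.1437]), array([0.1257, 0.1077]), np.float64(69.7497)] [[0.6779999732971191, 0.10300000011920929], [0.7789999842643738, 0.06599999964237213], [0.8220000267028809, 0.18400000035762787], [0.7210000157356262, 0.22100000083446503]]
 origin [0.6955 0.1638] yaw deg -20.25
 lip top 108 [[-0.1866, -0.0412, 0.0426], [-0.1831, -0.0008, 0.0457], [-0.1796, 0.0407, 0.049]]
 cup/collar top 99 [[-0.0437, -0.0285, 0.0216], [-0.0271, -0.0107, 0.0267], [-0.0098, 0.0054, 0.0298]]
 lip scene 75 [[-0.1861, -0.039, 0.036], [-0.1813, -0.0032, 0.0433], [-0.1771, 0.0408, 0.0491]]
 cup/collar scene 3 [[-0.0369, -0.0365, 0.0327], [0.0028, -0.0333, 0.062], [0.0034, -0.0066, 0.0625]]
wide deck 1998 [ 0.7411 -0.1868  0.064 ] [array([ 0.72  , -0.1627]), array([0.1839, 0.1543]), np.float64(85.8567)] [[0.6359999775886536, -0.24899999797344208], [0.7900000214576721, -0.25999999046325684], [0.8040000200271606, -0.07699999958276749], [0.6499999761581421, -0.06499999761581421]]
 origin [ 0.6622 -0.1586] yaw deg -4.14
 lip top 172 [[-0.098, -0.0676, 0.0419], [-0.0945, -0.0007, 0.0456], [-0.0908, 0.0664, 0.0487]]
 cup/collar top 56 [[-0.0194, -0.0394, 0.0346], [-0.0123, -0.0144, 0.0544], [0.0023, 0.0043, 0.0592]]
 lip scene 154 [[-0.0953, -0.0652, 0.0361], [-0.0915, -0.0035, 0.0439], [-0.0885, 0.0659, 0.0484]]
 cup/collar scene 151 [[-0.0899, -0.0513, 0.0316], [-0.0159, -0.0097, 0.046], [0.0007, 0.048, 0.0584]]
```

View pics/crop1.png

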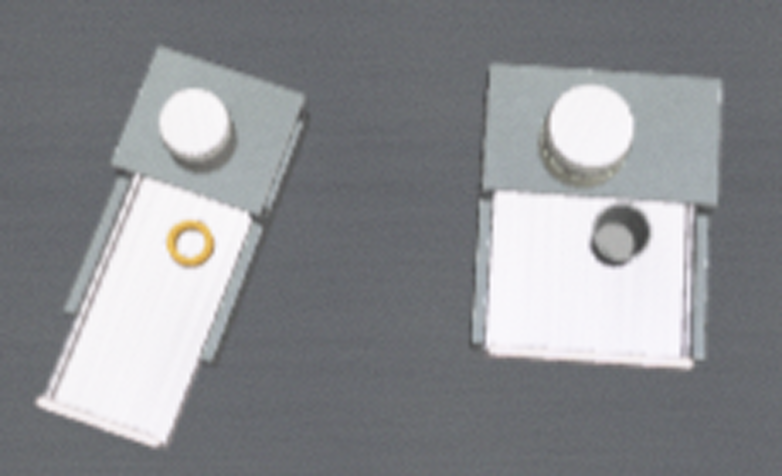

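```bash
cat >> h.py <<'E'
from scipy.spatial.transform import Rotation as Rn
def go(pts,yawdeg=None):
    """print turn about tool z, then tool-axis shifts between world points, tool pointing down at yaw"""
    o=ctrl.get_obs(); R=Rn.from_rotvec(o['tool_rot']); p=np.array(o['tool_pos'])
    x=R.apply([1,0,0]); y0=np.degrees(np.arctan2(x[1],x[0])); print('t',round(float(o['t']),2),'p',p.round(4),'yaw',y0.round(2),'z',R.apply([0,0,1]).round(3),'F',np.round(o['contact_force'],1))
    if yawdeg is not None:
        T=Rn.from_matrix(np.array([[np.cos(a:=np.radians(yawdeg)),np.sin(a),0],[np.sin(a),-np.cos(a),0],[0,0,-1]]).astype(float))
        print('rot',np.degrees((R.inv()*T).as_rotvec()).round(2)); R=T
    for q in pts:
        q=np.array(q); print('shift',R.inv().apply(q-p).round(4)); p=q
E
python3 - <<'E'
from h import *
W=np.load('top.npz')['W'].reshape(-1,3); S=np.load('scene.npz')['W'].reshape(-1,3)
for nm,o,yaw,w,lx in(('narrow',(.6955,.1638),-20.25,.1,-.182),('wide',(.687,-.1606),-4.14,.16,-.118)):
    a=np.radians(yaw); ax=np.array([np.cos(a),np.sin(a)]); ay=np.array([-ax[1],ax[0]])
    for c,C in(('top',W),('scene',S)):
        q=np.c_[(C[:,:2]-o)@ax,(C[:,:2]-o)@ay,C[:,2]]
        m=(abs(q[:,0]-lx)<.012)&(abs(q[:,1])<w/2+.01)&(abs(q[:,2]-.046)<.005)
        k=np.polyfit(q[m,1],q[m,0],1); print(nm,c,'lip x',k[1].round(4),'tilt',-np.degrees(k[0]).round(2),'y',q[m,1].min().round(4),q[m,1].max().round(4))
        if nm=='wide':
            m=(q[:,0]>-.09)&(q[:,0]<.004)&(abs(q[:,1])<.06)&(q[:,2]>.03)&(q[:,2]<.062)
            print('cup',np.percentile(q[m],[1,50,99],axis=0).round(4).tolist(), 'rim',cv2.minEnclosingCircle(q[m&(q[:,2]>.05)][:,:2].astype(np.float32)))
    L=np.array(o)+lx*ax; print('lip world',L, 'pre',L-.06*ax,'behind',L+.025*ax)
go([(.45,-.35,.231),(.469,.247,.2),(.469,.247,.022)],-20.25)
E
```

```text
narrow top lip x -0.183 tilt 0.07 y -0.0512 0.0486
narrow scene lip x -0.1815 tilt -0.29 y -0.049 0.0475
lip world [0.52474918 0.2267933 ] pre [0.4684577  0.24756033] behind [0.54820396 0.21814038]
wide top lip x -0.1193 tilt -0.66 y -0.0767 0.0814
cup [[-0.0441, -0.0405, 0.0313], [-0.0116, -0.021, 0.0532], [0.0037, 0.0426, 0.0613]] rim ((-0.012042827904224396, 0.005467673763632774), 0.04802664741873741)
wide scene lip x -0.1165 tilt -0.12 y -0.0745 0.0807
cup [[-0.0443, -0.04, 0.0312], [-0.0361, -0.011, 0.0502], [-0.0049, 0.0051, 0.0615]] rim ((-0.01912705786526203, -0.01801540143787861), 0.029917962849140167)
lip world [ 0.56930791 -0.15208113] pre [ 0.50946447 -0.14774951] behind [ 0.59424267 -0.15388598]
t 0.1 p [ 0.1587 -0.604   0.2302] yaw 14.71 z [-0.     0.002 -1.   ] F [ 0.1  0.6 -0.2]
rot [-1.000e-01  2.000e-02  3.496e+01]
shift [ 0.1854 -0.3391 -0.0008]
shift [-0.1888 -0.5667  0.031 ]
shift [0.    0.    0.178]
```

Request:
jog_arm:
  steps:
    - {"delta_rot":[0,0,7],"linear":[0,0,0],"grip":0}
    - {"delta_rot":[0,0,7],"linear":[0,0,0],"grip":0}
    - {"delta_rot":[0,0,7],"linear":[0,0,0],"grip":0}
    - {"delta_rot":[0,0,7],"linear":[0,0,0],"grip":0}
    - {"delta_rot":[0,0,7],"linear":[0,0,0],"grip":0}
  newtons: 40

```text
t: 0.6
tool_pos: [0.1587, -0.6041, 0.2305]
tool_rot: [-3.09, 0.561, 0.001]
contact_force: [0.5, -0.5, 0.1]
opening: 0.0125
grip_force: 0.0
```

Request:
jog_arm:
  steps:
    - {"delta_rot":[0,0,0],"linear":[0.0185,-0.034,0],"grip":0}
    - {"delta_rot":[0,0,0],"linear":[0.0185,-0.034,0],"grip":0}
    - {"delta_rot":[0,0,0],"linear":[0.0185,-0.034,0],"grip":0}
    - {"delta_rot":[0,0,0],"linear":[0.0185,-0.034,0],"grip":0}
    - {"delta_rot":[0,0,0],"linear":[0.0185,-0.034,0],"grip":0}
    - {"delta_rot":[0,0,0],"linear":[0.0185,-0.034,0],"grip":0}
    - {"delta_rot":[0,0,0],"linear":[0.0185,-0.034,0],"grip":0}
    - {"delta_rot":[0,0,0],"linear":[0.0185,-0.034,0],"grip":0}
    - {"delta_rot":[0,0,0],"linear":[0.0185,-0.034,0],"grip":0}
    - {"delta_rot":[0,0,0],"linear":[0.0185,-0.034,0],"grip":0}

```text
t: 1.6
tool_pos: [0.451, -0.3483, 0.2308]
tool_rot: [-3.092, 0.553, 0.001]
contact_force: [1.3, -0.5, -1.1]
opening: -0.0003
grip_force: 0.0
```

Request:
jog_arm:
  steps:
    - {"delta_rot":[0,0,0],"linear":[-0.013,-0.038,0],"grip":0}
    - {"delta_rot":[0,0,0],"linear":[-0.013,-0.038,0],"grip":0}
    - {"delta_rot":[0,0,0],"linear":[-0.013,-0.038,0],"grip":0}
    - {"delta_rot":[0,0,0],"linear":[-0.013,-0.038,0],"grip":0}
    - {"delta_rot":[0,0,0],"linear":[-0.013,-0.038,0],"grip":0}
    - {"delta_rot":[0,0,0],"linear":[-0.013,-0.038,0],"grip":0}
    - {"delta_rot":[0,0,0],"linear":[-0.013,-0.038,0],"grip":0}
    - {"delta_rot":[0,0,0],"linear":[-0.013,-0.038,0],"grip":0}
    - {"delta_rot":[0,0,0],"linear":[-0.013,-0.038,0],"grip":0}
    - {"delta_rot":[0,0,0],"linear":[-0.013,-0.038,0],"grip":0}

```text
t: 2.6
tool_pos: [0.4594, 0.0534, 0.2309]
tool_rot: [3.092, -0.553, -0.0]
contact_force: [0.6, -0.1, 0.0]
opening: -0.0
grip_force: 0.0
```

```bash
python3 -c "
from h import *
go([(.469,.247,.2),(.469,.247,.022)],-20.25)"
```

```text
t 2.6 p [0.4594 0.0534 0.2309] yaw -20.29 z [-0.  0. -1.] F [ 0.6 -0.1  0. ]
rot [ 0.    0.01 -0.04]
shift [-0.058  -0.1849  0.0309]
shift [0.    0.    0.178]
```

Request:
jog_arm:
  steps:
    - {"delta_rot":[0,0,0],"linear":[-0.0116,-0.037,0.006],"grip":0}
    - {"delta_rot":[0,0,0],"linear":[-0.0116,-0.037,0.006],"grip":0}
    - {"delta_rot":[0,0,0],"linear":[-0.0116,-0.037,0.006],"grip":0}
    - {"delta_rot":[0,0,0],"linear":[-0.0116,-0.037,0.006],"grip":0}
    - {"delta_rot":[0,0,0],"linear":[-0.0116,-0.037,0.006],"grip":0}
    - {"delta_rot":[0,0,0],"linear":[0,0,0.036],"grip":0}
    - {"delta_rot":[0,0,0],"linear":[0,0,0.036],"grip":0}
    - {"delta_rot":[0,0,0],"linear":[0,0,0.036],"grip":0}
    - {"delta_rot":[0,0,0],"linear":[0,0,0.036],"grip":0}
    - {"delta_rot":[0,0,0],"linear":[0,0,0.034],"grip":0}

```text
t: 3.6
tool_pos: [0.4689, 0.2452, 0.0213]
tool_rot: [3.092, -0.553, -0.001]
contact_force: [-0.2, -0.9, -0.6]
opening: 0.0001
grip_force: 0.0
```

```bash
python3 -c "
from h import *
a=np.radians(-20.25);ax=np.array([np.cos(a),np.sin(a)]);ay=np.array([-ax[1],ax[0]])
p=ctrl.get_obs()['tool_pos'];d=p[:2]-np.array([.6955,.1638]);print(d@ax,d@ay)
go([])
im,_=ctrl.get_image('scene');save('s2.png',cv2.resize(im[100:300,180:420],None,fx=3,fy=3))"
```

```text
-0.24079584697342055 -0.0020259890185278027
t 3.6 p [0.4689 0.2452 0.0213] yaw -20.27 z [-0.001 -0.    -1.   ] F [-0.2 -0.9 -0.6]
```

View pics/s2.png

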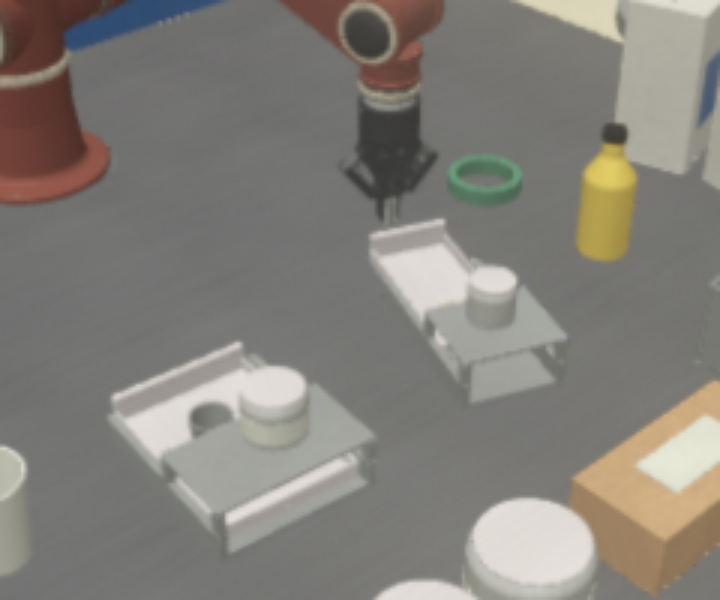

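The finger (crop 390,210) stands in front of the narrow lip (crop 408,235), clear of the tape, so I can push.

Request:
jog_arm:
  steps:
    - {"delta_rot":[0,0,0],"linear":[0.01,-0.0005,0],"grip":0}
    - {"delta_rot":[0,0,0],"linear":[0.01,-0.0005,0],"grip":0}
    - {"delta_rot":[0,0,0],"linear":[0.01,-0.0005,0],"grip":0}
    - {"delta_rot":[0,0,0],"linear":[0.006,-0.0005,0],"grip":0}
    - {"delta_rot":[0,0,0],"linear":[0.004,0,0],"grip":0}
    - {"delta_rot":[0,0,0],"linear":[0.004,0,0],"grip":0}
    - {"delta_rot":[0,0,0],"linear":[0.005,0,0],"grip":0}
    - {"delta_rot":[0,0,0],"linear":[0.006,0,0],"grip":0}
    - {"delta_rot":[0,0,0],"linear":[0.006,0,0],"grip":0}
    - {"delta_rot":[0,0,0],"linear":[0.006,0,0],"grip":0}

```text
t: 4.65
tool_pos: [0.5336, 0.224, 0.0233]
tool_rot: [-3.092, 0.553, 0.0]
contact_force: [-0.9, 1.9, 2.2]
opening: 0.0001
grip_force: 1.2
```

Request:
jog_arm:
  steps:
    - {"delta_rot":[0,0,0],"linear":[0.006,0,0],"grip":0}
    - {"delta_rot":[0,0,0],"linear":[0.006,0,0],"grip":0}
    - {"delta_rot":[0,0,0],"linear":[0.006,0,0],"grip":0}
    - {"delta_rot":[0,0,0],"linear":[0.006,0,0],"grip":0}
    - {"delta_rot":[0,0,0],"linear":[0.005,0,0],"grip":0}
    - {"delta_rot":[0,0,0],"linear":[0.005,0,0],"grip":0}
    - {"delta_rot":[0,0,0],"linear":[0.004,0,0],"grip":0}
    - {"delta_rot":[0,0,0],"linear":[0.004,0,0],"grip":0}
    - {"delta_rot":[0,0,0],"linear":[0.003,0,0],"grip":0}
    - {"delta_rot":[0,0,0],"linear":[0.002,0,0],"grip":0}

```text
t: 5.65
tool_pos: [0.5775, 0.2077, 0.0232]
tool_rot: [3.092, -0.553, -0.0]
contact_force: [-1.2, 2.7, 0.3]
opening: -0.0004
grip_force: 1.1
```

```bash
python3 -c "
from h import *
a=np.radians(-20.25);ax=np.array([np.cos(a),np.sin(a)]);ay=np.array([-ax[1],ax[0]])
p=ctrl.get_obs()['tool_pos'];d=p[:2]-np.array([.6955,.1638]);print(d@ax,d@ay)
go([])"
```

```text
-0.1259220695955158 0.0003045161006294688
t 5.65 p [0.5775 0.2077 0.0232] yaw -20.29 z [-0. -0. -1.] F [-1.2  2.7  0.3]
```

Request:
jog_arm:
  steps:
    - {"delta_rot":[0,0,0],"linear":[0.002,0,0],"grip":0}
    - {"delta_rot":[0,0,0],"linear":[0.001,0,0],"grip":0}
    - {"delta_rot":[0,0,0],"linear":[0.001,0,0],"grip":0}
    - {"delta_rot":[0,0,0],"linear":[0,0,0],"grip":0}

```text
t: 6.05
tool_pos: [0.5802, 0.2067, 0.0232]
tool_rot: [3.092, -0.553, -0.004]
contact_force: [-5.5, 2.9, 2.7]
opening: 0.0004
grip_force: 2.7
```

Request:
jog_arm:
  steps:
    - {"delta_rot":[0,0,0],"linear":[0.001,0,0],"grip":0}
    - {"delta_rot":[0,0,0],"linear":[0.001,0,0],"grip":0}
    - {"delta_rot":[0,0,0],"linear":[0,0,0],"grip":0}

```text
t: 6.35
tool_pos: [0.5802, 0.2066, 0.0231]
tool_rot: [3.092, -0.553, -0.011]
contact_force: [-10.7, 4.7, 6.7]
opening: -0.0003
grip_force: 5.9
```

Request:
jog_arm:
  steps:
    - {"delta_rot":[0,0,0],"linear":[-0.005,0,0],"grip":0}
    - {"delta_rot":[0,0,0],"linear":[-0.01,0,0],"grip":0}
    - {"delta_rot":[0,0,0],"linear":[-0.02,0,0],"grip":0}
    - {"delta_rot":[0,0,0],"linear":[-0.02,0,0],"grip":0}
    - {"delta_rot":[0,0,0],"linear":[0,0,-0.04],"grip":0}
    - {"delta_rot":[0,0,0],"linear":[0,0,-0.04],"grip":0}
    - {"delta_rot":[0,0,0],"linear":[0,0,-0.04],"grip":0}
    - {"delta_rot":[0,0,0],"linear":[0,0,-0.03],"grip":0}
    - {"delta_rot":[0,0,-8],"linear":[0,0,0],"grip":0}
    - {"delta_rot":[0,0,-7.9],"linear":[0,0,0],"grip":0}

```text
t: 7.35
tool_pos: [0.5322, 0.2247, 0.1754]
tool_rot: [-3.139, 0.112, -0.007]
contact_force: [-0.7, -0.8, -1.1]
opening: 0.0002
grip_force: 0.0
```

```bash
python3 -c "
from h import *
go([(.5965,-.150,.17),(.5965,-.150,.022)],-4.4)
im,W=cloud('top');save('t3.png',cv2.resize(im[120:260,150:380],None,fx=3.4,fy=3.4,interpolation=cv2.INTER_CUBIC))
C=W.reshape(-1,3);a=np.radians(-20.25);ax=np.array([np.cos(a),np.sin(a)]);ay=np.array([-ax[1],ax[0]]);q=np.c_[(C[:,:2]-[.6955,.1638])@ax,(C[:,:2]-[.6955,.1638])@ay,C[:,2]]
m=(abs(q[:,0]+.107)<.015)&(abs(q[:,1])<.05)&(abs(q[:,2]-.046)<.005);print(m.sum(),np.median(q[m],0))"
```

```text
t 7.35 p [0.5322 0.2247 0.1754] yaw -4.07 z [ 0.004  0.    -1.   ] F [-0.7 -0.8 -1.1]
rot [-0.03 -0.25  0.33]
shift [0.0928 0.3687 0.0054]
shift [0.    0.    0.148]
112 [-0.10868989 -0.00164778  0.04556267]
```

View pics/t3.png

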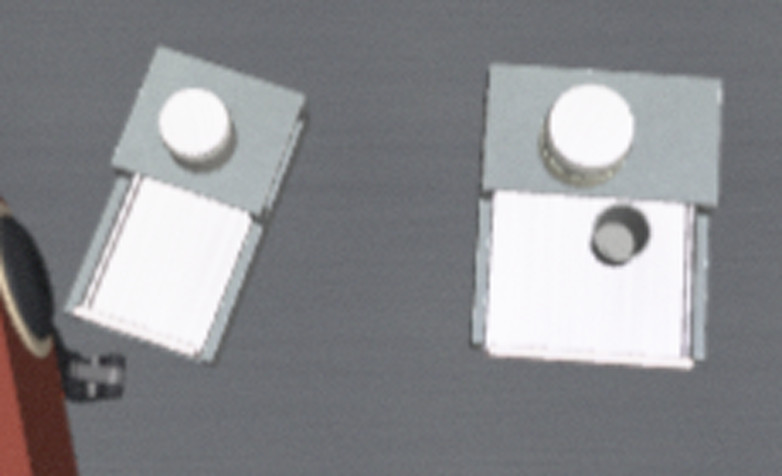

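The narrow lip now sits flush at its stand's front (crop 140,330) and the collar has ridden under the deck. The wide tray and cup (crop 620,235) haven't moved. On to the wide tray.

Request:
jog_arm:
  steps:
    - {"delta_rot":[0,0,0],"linear":[0.0093,0.037,0],"grip":0}
    - {"delta_rot":[0,0,0],"linear":[0.0093,0.037,0],"grip":0}
    - {"delta_rot":[0,0,0],"linear":[0.0093,0.037,0],"grip":0}
    - {"delta_rot":[0,0,0],"linear":[0.0093,0.037,0],"grip":0}
    - {"delta_rot":[0,0,0],"linear":[0.0093,0.037,0],"grip":0}
    - {"delta_rot":[0,0,0],"linear":[0.0093,0.037,0],"grip":0}
    - {"delta_rot":[0,0,0],"linear":[0.0093,0.037,0],"grip":0}
    - {"delta_rot":[0,0,0],"linear":[0.0093,0.037,0],"grip":0}
    - {"delta_rot":[0,0,0],"linear":[0.0093,0.037,0],"grip":0}
    - {"delta_rot":[0,-0.2,0.3],"linear":[0.0093,0.037,0],"grip":0}

```text
t: 8.4
tool_pos: [0.5954, -0.153, 0.1729]
tool_rot: [3.138, -0.133, -0.006]
contact_force: [-0.1, -0.0, -0.2]
opening: -0.0002
grip_force: 0.0
```

Request:
jog_arm:
  steps:
    - {"delta_rot":[0,0,0],"linear":[0,0,0.035],"grip":0}
    - {"delta_rot":[0,0,0],"linear":[0,0,0.035],"grip":0}
    - {"delta_rot":[0,0,0],"linear":[0,0,0],"grip":0}

```text
t: 8.7
tool_pos: [0.5911, -0.1502, 0.0967]
tool_rot: [-3.135, 0.133, 0.023]
contact_force: [-0.5, 0.7, -1.5]
opening: -0.0001
grip_force: 0.0
```

```bash
python3 -c "
from h import *
go([(.5965,-.150,.022)],-4.4)"
```

```text
t 8.7 p [ 0.5911 -0.1502  0.0967] yaw -4.85 z [-0.015  0.004 -1.   ] F [-0.5  0.7 -1.5]
rot [-0.16  0.85 -0.45]
shift [ 0.0054 -0.0007  0.0747]
```

Request:
jog_arm:
  steps:
    - {"delta_rot":[0,0.8,0],"linear":[0,0,0],"grip":0}
    - {"delta_rot":[0,0,0],"linear":[0.0055,0,0],"grip":0}
    - {"delta_rot":[0,0,0],"linear":[0,0,0.02],"grip":0}
    - {"delta_rot":[0,0,0],"linear":[0,0,0.02],"grip":0}
    - {"delta_rot":[0,0,0],"linear":[0,0,0.02],"grip":0}
    - {"delta_rot":[0,0,0],"linear":[0,0,0.013],"grip":0}
    - {"delta_rot":[0,0,0],"linear":[0,0,0],"grip":0}

```text
t: 9.4
tool_pos: [0.6015, -0.1514, 0.0298]
tool_rot: [3.139, -0.128, 0.014]
contact_force: [-0.8, 1.5, 0.0]
opening: -0.0001
grip_force: 0.0
```

```bash
python3 -c "
from h import *
go([])
im,_=ctrl.get_image('scene');save('s4.png',cv2.resize(im[170:290,200:320],None,fx=5,fy=5,interpolation=cv2.INTER_CUBIC))"
```

```text
t 9.4 p [ 0.6015 -0.1514  0.0298] yaw -4.68 z [ 0.009 -0.    -1.   ] F [-0.8  1.5  0. ]
```

View pics/s4.png

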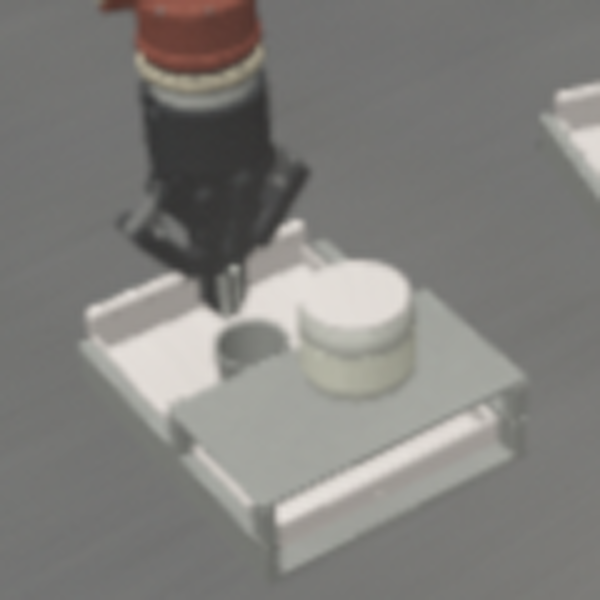

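The fingertip (crop 230,310) stands inside the tray between the lip and the cup (crop 252,345), with clearance on both sides. I'll lower it slightly and draw gently.

Request:
jog_arm:
  steps:
    - {"delta_rot":[0,-0.5,0],"linear":[0,0,0.006],"grip":0}
    - {"delta_rot":[0,0,0],"linear":[-0.004,0,0],"grip":0}
    - {"delta_rot":[0,0,0],"linear":[-0.004,0,0],"grip":0}
    - {"delta_rot":[0,0,0],"linear":[-0.002,0,0],"grip":0}
    - {"delta_rot":[0,0,0],"linear":[-0.001,0,0],"grip":0}
    - {"delta_rot":[0,0,0],"linear":[-0.001,0,0],"grip":0}
    - {"delta_rot":[0,0,0],"linear":[-0.001,0,0],"grip":0}
    - {"delta_rot":[0,0,0],"linear":[-0.001,0,0],"grip":0}
    - {"delta_rot":[0,0,0],"linear":[-0.001,0,0],"grip":0}
    - {"delta_rot":[0,0,0],"linear":[-0.001,0,0],"grip":0}

```text
t: 10.45
tool_pos: [0.5858, -0.1504, 0.0243]
tool_rot: [3.139, -0.128, 0.003]
contact_force: [-1.2, 0.3, 0.1]
opening: 0.0
grip_force: 0.0
```

Request:
jog_arm:
  steps:
    - {"delta_rot":[0,0,0],"linear":[-0.001,0,0],"grip":0}
    - {"delta_rot":[0,0,0],"linear":[-0.001,0,0],"grip":0}
    - {"delta_rot":[0,0,0],"linear":[-0.001,0,0],"grip":0}
    - {"delta_rot":[0,0,0],"linear":[-0.001,0,0],"grip":0}
    - {"delta_rot":[0,0,0],"linear":[-0.0015,0,0],"grip":0}
    - {"delta_rot":[0,0,0],"linear":[-0.002,0,0],"grip":0}
    - {"delta_rot":[0,0,0],"linear":[-0.002,0,0],"grip":0}
    - {"delta_rot":[0,0,0],"linear":[-0.0025,0,0],"grip":0}
    - {"delta_rot":[0,0,0],"linear":[-0.003,0,0],"grip":0}
    - {"delta_rot":[0,0,0],"linear":[-0.003,0,0],"grip":0}

```text
t: 11.45
tool_pos: [0.5678, -0.1489, 0.0244]
tool_rot: [3.139, -0.128, 0.003]
contact_force: [1.7, 1.0, 0.1]
opening: 0.0003
grip_force: 1.1
```

Request:
jog_arm:
  steps:
    - {"delta_rot":[0,0,0],"linear":[-0.0035,0,0],"grip":0}
    - {"delta_rot":[0,0,0],"linear":[-0.0035,0,0],"grip":0}
    - {"delta_rot":[0,0,0],"linear":[-0.0035,0,0],"grip":0}
    - {"delta_rot":[0,0,0],"linear":[-0.0035,0,0],"grip":0}
    - {"delta_rot":[0,0,0],"linear":[-0.0035,0,0],"grip":0}
    - {"delta_rot":[0,0,0],"linear":[-0.0035,0,0],"grip":0}
    - {"delta_rot":[0,0,0],"linear":[-0.0035,0,0],"grip":0}
    - {"delta_rot":[0,0,0],"linear":[-0.0035,0,0],"grip":0}
    - {"delta_rot":[0,0,0],"linear":[-0.0035,0,0],"grip":0}
    - {"delta_rot":[0,0,0],"linear":[-0.0035,0,0],"grip":0}

```text
t: 12.45
tool_pos: [0.5329, -0.1461, 0.0243]
tool_rot: [3.139, -0.128, 0.003]
contact_force: [2.5, -0.0, -0.8]
opening: 0.0003
grip_force: 1.1
```

Request:
jog_arm:
  steps:
    - {"delta_rot":[0,0,0],"linear":[-0.0035,0,0],"grip":0}
    - {"delta_rot":[0,0,0],"linear":[-0.0035,0,0],"grip":0}
    - {"delta_rot":[0,0,0],"linear":[-0.0035,0,0],"grip":0}
    - {"delta_rot":[0,0,0],"linear":[-0.0035,0,0],"grip":0}
    - {"delta_rot":[0,0,0],"linear":[-0.0035,0,0],"grip":0}
    - {"delta_rot":[0,0,0],"linear":[-0.003,0,0],"grip":0}
    - {"delta_rot":[0,0,0],"linear":[-0.0025,0,0],"grip":0}
    - {"delta_rot":[0,0,0],"linear":[-0.002,0,0],"grip":0}
    - {"delta_rot":[0,0,0],"linear":[-0.0015,0,0],"grip":0}
    - {"delta_rot":[0,0,0],"linear":[-0.001,0,0],"grip":0}

```text
t: 13.45
tool_pos: [0.5056, -0.1439, 0.0243]
tool_rot: [3.139, -0.128, 0.003]
contact_force: [2.2, 2.2, 0.4]
opening: -0.0
grip_force: 1.0
```

```bash
python3 -c "
from h import *
go([])
im,_=ctrl.get_image('scene');save('s5.png',cv2.resize(im[150:290,180:340],None,fx=4,fy=4,interpolation=cv2.INTER_CUBIC))"
```

```text
t 13.45 p [ 0.5056 -0.1439  0.0243] yaw -4.69 z [ 0.002 -0.    -1.   ] F [2.2 2.2 0.4]
```

View pics/s5.png

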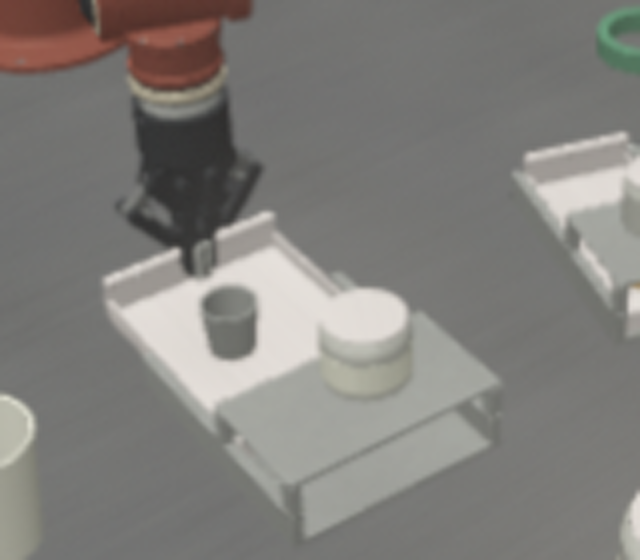

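The tray is nearly out and the cup is upright at crop (230,320), clear of the finger at (203,258). Next I'll find the stop.

Request:
jog_arm:
  steps:
    - {"delta_rot":[0,0,0],"linear":[-0.0012,0,0],"grip":0}
    - {"delta_rot":[0,0,0],"linear":[-0.0012,0,0],"grip":0}
    - {"delta_rot":[0,0,0],"linear":[-0.0012,0,0],"grip":0}
    - {"delta_rot":[0,0,0],"linear":[-0.0012,0,0],"grip":0}
    - {"delta_rot":[0,0,0],"linear":[-0.0012,0,0],"grip":0}
    - {"delta_rot":[0,0,0],"linear":[-0.001,0,0],"grip":0}
    - {"delta_rot":[0,0,0],"linear":[-0.001,0,0],"grip":0}
    - {"delta_rot":[0,0,0],"linear":[0,0,0],"grip":0}

```text
t: 14.3
tool_pos: [0.4975, -0.1433, 0.0242]
tool_rot: [3.139, -0.128, 0.002]
contact_force: [1.3, 1.1, 0.4]
opening: 0.0001
grip_force: 0.7
```

Request:
jog_arm:
  steps:
    - {"delta_rot":[0,0,0],"linear":[-0.001,0,0],"grip":0}
    - {"delta_rot":[0,0,0],"linear":[-0.001,0,0],"grip":0}
    - {"delta_rot":[0,0,0],"linear":[0,0,0],"grip":0}

```text
t: 14.6
tool_pos: [0.4955, -0.1431, 0.0242]
tool_rot: [3.139, -0.128, 0.002]
contact_force: [1.4, 0.5, 1.1]
opening: 0.0003
grip_force: 0.7
```

Request:
jog_arm:
  steps:
    - {"delta_rot":[0,0,0],"linear":[-0.001,0,0],"grip":0}
    - {"delta_rot":[0,0,0],"linear":[-0.001,0,0],"grip":0}
    - {"delta_rot":[0,0,0],"linear":[-0.001,0,0],"grip":0}
    - {"delta_rot":[0,0,0],"linear":[0,0,0],"grip":0}

```text
t: 15.0
tool_pos: [0.4932, -0.1429, 0.0243]
tool_rot: [3.139, -0.129, 0.005]
contact_force: [5.1, 0.4, -1.6]
opening: -0.0002
grip_force: 2.4
```

Request:
jog_arm:
  steps:
    - {"delta_rot":[0,0,0],"linear":[-0.001,0,0],"grip":0}
    - {"delta_rot":[0,0,0],"linear":[-0.001,0,0],"grip":0}
    - {"delta_rot":[0,0,0],"linear":[0,0,0],"grip":0}

```text
t: 15.3
tool_pos: [0.4931, -0.1429, 0.0245]
tool_rot: [3.138, -0.129, 0.014]
contact_force: [10.6, 0.7, -7.3]
opening: -0.0001
grip_force: 6.0
```

That's the stop: it holds still at 10 N. Backing off the lip, rising, then checking.

Request:
jog_arm:
  steps:
    - {"delta_rot":[0,0,0],"linear":[0.003,0,0],"grip":0}
    - {"delta_rot":[0,0,0],"linear":[0.005,0,0],"grip":0}
    - {"delta_rot":[0,0,0],"linear":[0.005,0,0],"grip":0}
    - {"delta_rot":[0,0,0],"linear":[0,0,0],"grip":0}
    - {"delta_rot":[0,0,0],"linear":[0,0,-0.02],"grip":0}
    - {"delta_rot":[0,0,0],"linear":[0,0,-0.03],"grip":0}
    - {"delta_rot":[0,0,0],"linear":[0,0,-0.04],"grip":0}
    - {"delta_rot":[0,0,0],"linear":[0,0,-0.04],"grip":0}
    - {"delta_rot":[0,0,0],"linear":[0,0,-0.04],"grip":0}
    - {"delta_rot":[0,0,0],"linear":[0,0,-0.02],"grip":0}

```text
t: 16.3
tool_pos: [0.5045, -0.1443, 0.2187]
tool_rot: [3.137, -0.128, 0.01]
contact_force: [0.1, -1.6, -0.5]
opening: 0.0002
grip_force: 0.0
```

Request:
jog_arm:
  steps:
    - {"delta_rot":[0,0,0],"linear":[-0.03,0,0],"grip":0}
    - {"delta_rot":[0,0,0],"linear":[-0.03,0,0],"grip":0}
    - {"delta_rot":[0,0,0],"linear":[-0.03,0,0],"grip":0}
    - {"delta_rot":[0,0,0],"linear":[0,0,0],"grip":0}
    - {"delta_rot":[0,0,0],"linear":[0,0,0],"grip":0}

```text
t: 16.8
tool_pos: [0.4134, -0.1364, 0.2141]
tool_rot: [3.139, -0.129, 0.004]
contact_force: [-0.3, -0.1, -0.5]
opening: 0.0002
grip_force: 0.0
```

```bash
python3 -c "
from h import *
go([])
a,W=cloud('top');b,_=cloud('scene')
A=cv2.resize(a[120:280,150:380],(780,543))[:,:];B=cv2.resize(b[150:290,190:400],(780,520))
save('f.png',cv2.resize(np.vstack([A,B]),(430,590)))
def lip(o,yaw,lx,w):
    C=W.reshape(-1,3);t=np.radians(yaw);ax=np.array([np.cos(t),np.sin(t)]);ay=np.array([-ax[1],ax[0]]);q=np.c_[(C[:,:2]-o)@ax,(C[:,:2]-o)@ay,C[:,2]]
    m=(abs(q[:,0]-lx)<.015)&(abs(q[:,1])<w)&(abs(q[:,2]-.046)<.005);print(m.sum(),np.median(q[m],0))
lip([.6955,.1638],-20.25,-.107,.05);lip([.687,-.1606],-4.4,-.207,.08)"
```

```text
t 16.8 p [ 0.4134 -0.1364  0.2141] yaw -4.72 z [ 0.002 -0.    -1.   ] F [-0.3 -0.1 -0.5]
114 [-0.1085714  -0.00169053  0.04577116]
105 [-0.20996078  0.03725673  0.04569327]
```

View pics/f.png

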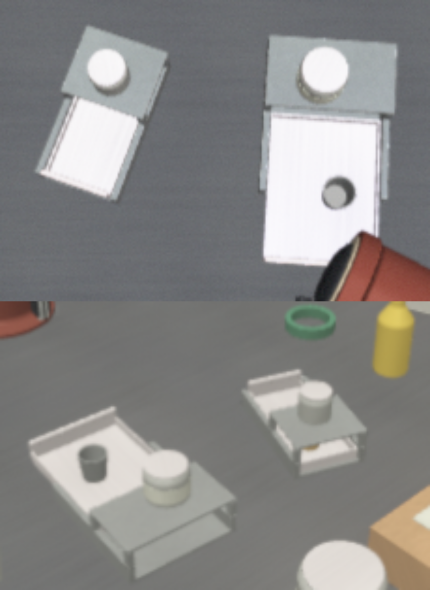

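The narrow tray is home with the collar inside it (brass at 312,445). The wide tray is fully out with the cup upright at (93,463), and the bystanders I can see haven't moved.

```bash
python3 -c "
from station import ctrl
print(ctrl.finish_job())"
```

```text
the job is handed in; nothing more can be done
None
```

The job is done and handed in at about 17 s: the narrow tray is home against its stop with the collar still in it, and the wide tray is drawn out to its stop with the cup upright and untouched.

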